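Close the tea-light box with its wedging dovetail lid

ROBOT

A 6-joint arm with a two-finger parallel gripper is mounted at the origin on a cart in front of the work surface, level with it; the furniture and walls round the work are solid. World frame = base frame: x ahead of the robot, y to its left, z up, the work surface at z = 0. Lengths are in m, angles in rad, forces in N, time in s.
With the tool pointing down it reaches from about 0.275 to 0.775 m from the base axis. Payload 14.6 kg.
Tool frame: the origin (TCP) lies between the finger pads; the fingertips stand 11 mm ahead of it and the grasp point (between the pads) lies 8 mm behind it (r.nose_length is the z of the fingertips in the tool frame, in m); z points along the fingers, y is the line along which they close (so a half turn about z gives the same grasp; the last joint's range is limited). The gripper opens to 85 mm and grips with 20 to 120 N. Pads are 22 mm wide; open, the fingers measure 114 mm over their backs; the gripper's body (76 mm by 85 mm) begins 54 mm behind the grasp point. The pads swing forward as they close: fully open they stand 13 mm farther back than shut.
Start: joints at [1.165, 0.263, -0.048, 1.259, 0, 1.415], TCP at [0.13, 0.509, 0.242] pointing down, gripper open.
Joint ranges: [-2.65, 2.65], [-0.89, 1.7], [-1.18, 1.37], [-2.13, 2.11], [-1.35, 1.29], [-3.14, 3.14]. Speed limits (rad/s): [1.89, 1.89, 2.57, 2.79, 3.14, 3.14].

INTERFACE

Orientations are given as [roll, pitch, yaw] about the fixed x, y, z axes, in that order (R = Rz(yaw) Ry(pitch) Rx(roll)).
In Python, from station import status, vision, workorder, r gives the robot as it stands.
- The arm moves only by the shell command python3 -m pendant 'ROWS' [FORCE]. ROWS is JSON, a list of rows, each a list of 3 entries, a list of its own where there are three numbers: the shift along the world's x, y, z in units of 40 mm (1.0 is 40 mm), then the turn, a rotation vector about the world's x, y, z in units of 6 degrees (1.0 is 6 degrees), then the closure, from 0 (fully open) to 1 (shut). A call has 1 to 10 rows; each row shifts and turns the commanded pose from where the row before left it; what a row does not reach is not made up. A row lasts 1/8 s, in which the tool goes at most 62.5 mm and 10.7 degrees, less where a joint would pass 70% of its speed; a pose out of reach is approached as far as the arm can. A call is refused whole if a number of a shift passes 1 or a number of a turn 1, either way. A call with a gripper value outside its range is refused whole. The fingers move at their own pace and stop on an object; FORCE is the grip in N (left out, the last holds). Time passes only in rows, so rows that do not move let the fingers close. It gives the time, the measured TCP pose, the force, the opening and the grip force at its end, in the units of the state.
- status.get_state(): the state, without advancing time (a new reading comes with each control period).
- vision.grab_frame(name): name is "scene" or "top" or "wrist"; returns a dict with "color" (480x640x3 uint8, red, green, blue), "fx", "fy", "cx", "cy" (pixels), "R" (3x3) and "t" (3): a world point X has camera coordinates R X + t; the wrist camera has in their place "tool_from_camera" (4x4, takes a point from camera to tool coordinates, whose origin is the TCP and whose axes are the flange's). Camera axes: x right, y down, z forward; pixel columns grow to the right and rows downward; lengths in m; the calibration is good to about 2 mm. A picture is of the moment at which its call begins: read the wrist's pose just before it. There is no depth.
- workorder.sign_off(): hands the job in; it is judged then, once.
The state is a dict: "t": time; "q": joint angles; "joint_velocities": joint speeds; "effort": joint torques, N m; "tcp_pos": TCP position; "eef_rot": TCP orientation; "contact_force": force on the tool from outside, world axes, zero at the start; "moment": the same for the moment, N m; "finger_gap": opening from 0.0 (shut) to 1.0 (fully open); "grasp_force": force on a finger pad.
Only numpy, scipy, OpenCV 4.12 (cv2) and the standard library are available. Lean on these libraries where they do the work, as an engineer would, in place of code of your own. Each camera call takes 0.05 s, during which the arm holds its last target. There are 200 camera calls.

TASK

Close the wooden tea-light box: slide its dark dovetailed lid, narrow end first, into the tapered way on top of the box from the open end, and push it along until it wedges tight. The push along the way at the end should be about 14 N: firm enough that the lid stays wedged by itself when you let go, but never forced (over 18 N would bruise the sprung strip). Leave the salt shaker, the glass and the lemon where they are.

Things in the scene. Friction and masses are not known exactly. Their poses are not given: they have to be found in the camera images.
- box: Light wooden box, fixed standing on the worktop, 160 (its x) x 116 (its y) x 66 mm high; origin: centre of the underside. The lid goes in at the open -x end, moves to +x and lies on the flat tops of the thick walls, 50 mm up. No end stop. The opening with two tea lights spans x -40 to +40, y -17 to +27 mm
- box_mouth (a point): Middle of the open end of the way, at the height of the lid's underside: (-80, 3, 50) mm in the box's frame, same axes
- box_way (a point): Middle of the way, at (0, 3, 50) mm in the box's frame. At this height the fixed wooden rail's edge is at y = +34 mm in the box's frame, parallel to x; the brass strip's edge facing it is at about y = -28 mm + 0.1 x. Both faces lean inward (undercut) by 25 degrees from upright; the rails' tops are 64 to 66 mm above the worktop
- strip: Fixed wooden cheek at the box's -y side, 160 x 10 x 16 mm, carrying the brass strip; origin under its centre. The strip is sprung sideways (50 N per mm) and set up to 1.8 mm either way, unmeasured: so the lid begins to bind anywhere from -20 to +18 mm (lid origin along the box's x) and is tight 2 to 5 mm further on. Way and lid are waxed (friction about 0.3)
- lid: Loose dark wooden lid, 120 (its x) x 68 x 10 mm, 0.1 to 0.2 kg, lying flat; origin on the underside, mid-length; +x is the narrow end. Edges at the underside: left y = +34 mm, straight; right y = -28 mm + 0.1 x, tapered; both lean in 25 degrees. Seated, its axes match the box's, its y is the box's y, its underside 50 mm up
- lid_nose (a point): Middle of the narrow leading end, at (60, 6, 0) mm in the lid's frame. With the lid's origin at x = -60 mm in the box's frame the lid lies in the way and stays there, with 4 to 8 mm of side play towards -y. It may be pushed by the gripped rib, or let go there and pushed with closed fingertips low on its back end face (x = -60 mm), free to find its own line
- lid_rib (a point): Middle of the lid's grip rib, at (-10, 6, 24) mm in the lid's frame: an upright bar 12 mm (x) by 40 mm (y), from the lid's top (z = 10) to z = 37 mm
- salt_shaker: Salt shaker, 44 mm across, 90 mm high, loose, origin under its centre; leave alone
- glass: Small drinking glass, 48 mm across, 58 mm high, loose, origin under its centre; leave alone
- lemon: Lemon, 78 x 55 x 56 mm, loose, origin under its centre; leave alone
Things that resemble listed ones, but are neither listed nor needed, are in the scene too. Of the things shaped like the lid, the wooden one is meant.

How it is judged:
By the outcome, as a careful person would: the job done as asked, in the order asked, and still so for the second after the job is handed in, with the robot touching nothing.
It also fails if it takes over 69 s, if anything falls off the work surface, if the arm or the gripper's body presses on something with over 40 N, if the wrist force passes 120 N, or if a joint passes its speed limit or range.

## Working session

There is one attempt and no reset: what is moved stays moved. The work goes in short steps, Python scripts to look and compute and a shell command to move; the robot and the scene stay as the last step left them, time stands still between calls to the robot, and variables do not carry over. Pictures are saved under pics/ and viewed, at most 10 in all, crops included, and the job is handed in when it is done.

```bash
mkdir -p pics; ls; python3 - <<'E'
from station import status, vision, workorder, r
import cv2,numpy as np
for n in("scene","top"):
    f=vision.grab_frame(n); cv2.imwrite(f"pics/{n}0.png",f["color"][:,:,::-1])
    print(n,f["fx"],f["fy"],f["cx"],f["cy"],np.round(f["R"],4).tolist(),np.round(f["t"],4).tolist())
    np.savez(f"{n}.npz",**f)
print(status.get_state(), r.nose_length)
E
```

```text
pics
scene 511.4213096816732 511.4213096816732 320.4326237341431 237.5840781201005 [[0.8918, -0.4524, 0.0057], [-0.3105, -0.621, -0.7197], [0.3291, 0.6401, -0.6942]] [-0.3262, 0.3224, 0.7463]
top 454.8819543909277 454.8819543909277 320.79859507047803 237.1490325799768 [[0.0356, -0.9993, -0.0076], [-0.9739, -0.033, -0.2246], [0.2242, 0.0154, -0.9744]] [0.1785, 0.4809, 0.8091]
{'t': 0.1, 'q': array([ 1.16470039e+00,  2.63464301e-01, -4.88492398e-02,  1.25940553e+00,
        2.25201224e-05,  1.41548322e+00]), 'joint_velocities': array([ 4.18412216e-04, -7.86555670e-05,  1.53174848e-03, -2.35630381e-04,
       -1.23297983e-04,  1.87234463e-04]), 'effort': array([ 4.69971652e-03, -6.38574815e+01,  3.85065007e+01,  1.00161717e-02,
       -7.46632008e-05, -7.36052584e-06]), 'tcp_pos': array([0.1301997 , 0.50836362, 0.24188767]), 'eef_rot': array([-3.14068450e+00, -1.64988331e-04,  2.89080974e+00]), 'contact_force': array([-0.93191127, -0.12680909,  0.68344059]), 'moment': array([ 0.04085173, -0.01667876, -0.00127849]), 'grasp_force': 0.0, 'finger_gap': 1.0027298545943633} 0.011
```

View pics/top0.png

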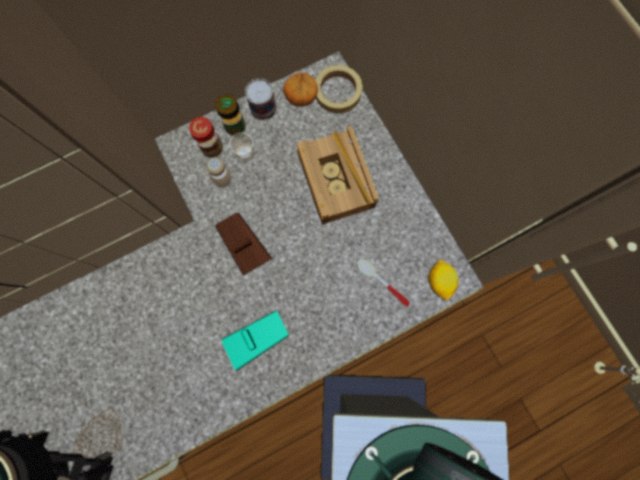

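View pics/scene0.png

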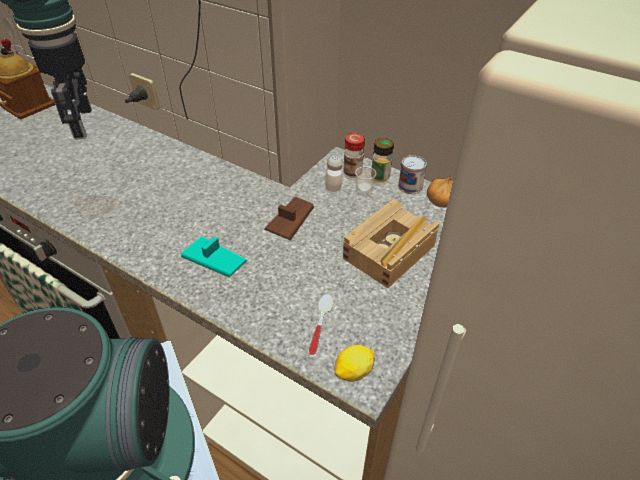

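The top view shows the wooden lid near (243,243) and the box near (338,173), with its mouth end towards the robot at about (348,212). The green lid is the decoy. I'll zoom in on the lid and box.

```bash
python3 - <<'E'
import cv2,numpy as np
t=np.load("top.npz")["color"][:,:,::-1]; s=np.load("scene.npz")["color"][:,:,::-1]
a=cv2.resize(t[120:285,205:385],None,fx=3.3,fy=3.3,interpolation=cv2.INTER_CUBIC)
cv2.imwrite("pics/topc.png",a); print(a.shape)
b=cv2.resize(s[185:295,255:445],None,fx=4,fy=4,interpolation=cv2.INTER_CUBIC)
cv2.imwrite("pics/scenec.png",b)
E
```

```text
(544, 594, 3)
```

View pics/topc.png

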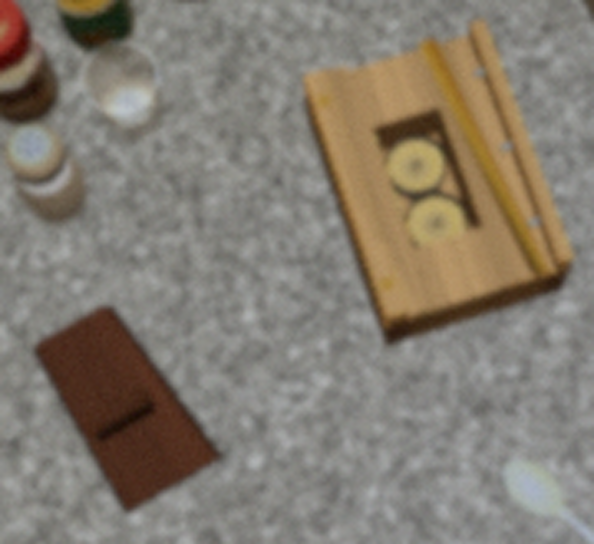

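View pics/scenec.png

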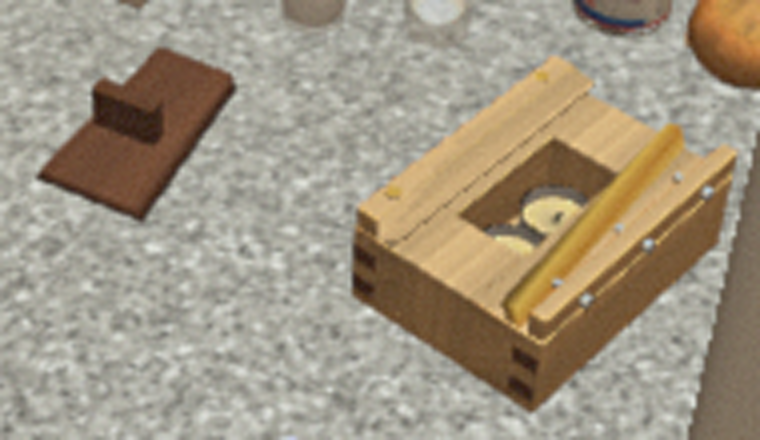

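The crops show:
- **Lid:** narrow end up-left in the top crop, at (38,348)-(110,308); wide end at (128,508)-(218,457).
- **Box:** wide mouth at the near end. In the scene crop, the near bottom corners are (355,297) and (532,408).

Next I'll fit the poses from these points.

```bash
cat > h.py <<'E'
import numpy as np,cv2
from scipy.optimize import least_squares
def proj(f,X): 
    c=np.atleast_2d(X)@np.array(f["R"]).T+f["t"]; return np.c_[c[:,0]/c[:,2]*f["fx"]+f["cx"],c[:,1]/c[:,2]*f["fy"]+f["cy"]]
def place(p,P):
    c,s=np.cos(p[2]),np.sin(p[2]); P=np.asarray(P,float)
    return np.c_[p[0]+c*P[:,0]-s*P[:,1],p[1]+s*P[:,0]+c*P[:,1],P[:,2]]
def fit(obs,x0):   # obs: list of (frame, pix Nx2, model Nx3 in m)
    fun=lambda p:np.concatenate([(proj(f,place(p,m))-u).ravel() for f,u,m in obs])
    s=least_squares(fun,x0); return s.x,np.round(s.fun,1)
E
python3 - <<'E'
from h import *
T=dict(np.load("top.npz"));S=dict(np.load("scene.npz"))
tp=lambda a:np.array(a)/3.3+[205,120]-.35; sp=lambda a:np.array(a)/4+[255,185]-.4
mm=lambda a:np.array(a)/1000
bT=fitb=fit([(T,tp([(305,76),(388,322),(478,20),(570,268)]),mm([(80,58,65),(-80,58,65),(80,-58,65),(-80,-58,65)])),],(.6,0,0)); print(bT)
bS=fit([(S,sp([(355,297),(532,408),(357,208),(555,57),(735,150)]),mm([(-80,58,0),(-80,-58,0),(-80,58,66),(80,58,66),(80,-58,66)]))],(.6,0,0)); print(bS)
# lid mask
for n,f,roi in(("top",T,(205,205,75,75)),("scene",S,(260,190,60,55))):
    x,y,w,h=roi; im=f["color"][y:y+h,x:x+w].astype(int)
    m=((im.sum(2)<260)&(im[...,0]>im[...,2]*1.25)).astype(np.uint8)
    m=cv2.morphologyEx(m,cv2.MORPH_CLOSE,np.ones((3,3)))
    c=max(cv2.findContours(m,0,2)[0],key=cv2.contourArea)
    print(n,cv2.contourArea(c),(cv2.approxPolyDP(c,3,True)[:,0]+[x,y]).tolist())
print(fit([(T,tp([(37,348),(110,307),(128,510),(220,457)]),mm([(60,34,0),(60,-22,0),(-60,34,0),(-60,-34,0)]))],(.5,.1,.5)))
print(fit([(S,sp([(37,178),(142,219),(236,88)]),mm([(-60,34,0),(-60,-34,0),(60,-22,0)]))],(.5,.1,.5)))
print(fit([(S,sp([(95,88),(162,105)]),mm([(-16,26,37),(-16,-14,37)]))],(.5,.1,.5)))
E
```

```text
(array([0.60539667, 0.16934821, 0.35112816]), array([-1.4,  0.6, -1.4,  0.4,  1.8,  0.6,  1.1, -1.5]))
(array([0.60856429, 0.16661269, 0.36191605]), array([-1. ,  0.2,  0.6,  2.1, -0.3, -1.1, -0.5, -1.9,  1.3, -0. ]))
top 1655.5 [[235, 213], [216, 227], [242, 273], [271, 258]]
scene 1014.5 [[312, 204], [295, 197], [286, 206], [278, 207], [278, 215], [265, 229], [290, 239]]
(array([0.47299804, 0.35243026, 0.57436503]), array([-1.3,  0.1,  0.7, -1.1, -0.7,  1.1,  1.2, -0.2]))
(array([0.47292799, 0.35182201, 0.58557183]), array([-0.4, -0.1,  0.2,  0.6,  0.3, -0.6]))
(array([0.47590305, 0.35193077, 0.73098971]), array([-0.2, -0.1,  0.2,  0.1]))
```

```bash
python3 -m pendant '[[[0.83,-0.39,-0.1],[0,0,-0.7],0],[[0.83,-0.39,-0.1],[0,0,-0.7],0],[[0.83,-0.39,-0.1],[0,0,-0.7],0],[[0.83,-0.39,-0.1],[0,0,-0.7],0],[[0.83,-0.39,-0.1],[0,0,-0.7],0],[[0.83,-0.39,-0.1],[0,0,-0.7],0],[[0.83,-0.39,-0.1],[0,0,-0.7],0],[[0.83,-0.39,-0.1],[0,0,-0.7],0],[[0.83,-0.39,-0.1],[0,0,-0.7],0],[[0.83,-0.39,-0.1],[0,0,-0.7],0]]' 40
python3 -m pendant '[[[0,0,0],[0,0,0],0],[[0,0,0],[0,0,0],0]]'
python3 - <<'E'
from station import status, vision
import cv2,numpy as np
s=status.get_state(); f=vision.grab_frame("wrist"); f["pos"]=s["tcp_pos"];f["rot"]=s["eef_rot"]; np.savez("w1.npz",**f)
cv2.imwrite("pics/w1.png",f["color"][:,:,::-1]); print(s["tcp_pos"],s["eef_rot"],f["fx"],np.round(f["tool_from_camera"],3).tolist())
E
```

```text
t: 1.35
tcp_pos: [0.4632, 0.3519, 0.2018]
eef_rot: [-3.141, -0.0, 2.155]
contact_force: [-0.4, 0.2, 0.1]
finger_gap: 1.0
grasp_force: 0.0
t: 1.6
tcp_pos: [0.4618, 0.3526, 0.2021]
eef_rot: [-3.141, -0.0, 2.158]
contact_force: [0.4, 0.2, -0.3]
finger_gap: 1.001
grasp_force: 0.0
[0.46181917 0.35260049 0.20208468] [-3.14086708e+00 -2.28370974e-04  2.15829031e+00] 364.53266396610906 [[-0.002, -0.954, -0.3, 0.077], [1.0, -0.002, -0.001, -0.001], [0.0, -0.3, 0.954, -0.132], [0.0, 0.0, 0.0, 1.0]]
```

View pics/w1.png

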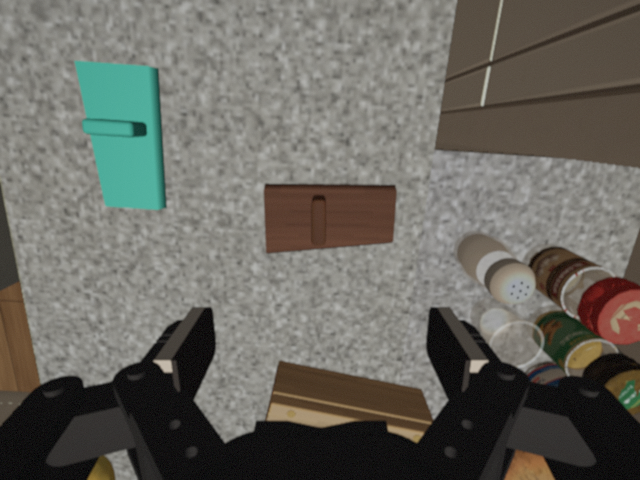

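The lid lies under the gripper, with corners at about (265,184), (395,186), (393,243) and (267,252). The rib top runs from (319,197) to (318,244). I'll refine its pose from this view.

```bash
cat >> h.py <<'E'
from scipy.spatial.transform import Rotation as Ro
def wcam(f):
    f=dict(f); A=np.eye(4);A[:3,:3]=Ro.from_euler("xyz",f["rot"]).as_matrix();A[:3,3]=f["pos"]
    M=np.linalg.inv(A@f["tool_from_camera"]); f["R"]=M[:3,:3];f["t"]=M[:3,3]; return f
E
python3 - <<'E'
from h import *
W=wcam(np.load("w1.npz")); mm=lambda a:np.array(a)/1000
im=W["color"][170:265,250:410].astype(int); m=((im.sum(2)<230)&(im[...,0]>im[...,2]*1.25)).astype(np.uint8)
m=cv2.morphologyEx(m,cv2.MORPH_CLOSE,np.ones((3,3)))
c=max(cv2.findContours(m,0,2)[0],key=cv2.contourArea); q=cv2.approxPolyDP(c,5,True)[:,0]+[250,170]; print(q.tolist())
# underside corners
print(fit([(W,np.array([(265,184),(395,186),(393,243),(267,252)]),mm([(-60,34,0),(60,34,0),(60,-22,0),(-60,-34,0)]))],(.47,.35,.58)))
E
```

```text
[[265, 186], [268, 252], [391, 240], [394, 186]]
(array([0.47242204, 0.3504823 , 0.57124821]), array([ 0.1, -0.7,  1. , -0.8, -1.4,  0.3,  0.3,  1.4]))
```

```bash
python3 -m pendant '[[[-0.02,-0.04,-0.8],[0,0,-0.12],0],[[0,0,-0.8],[0,0,0],0],[[0,0,-0.8],[0,0,0],0],[[0,0,-0.8],[0,0,0],0.4],[[0,0,-0.7],[0,0,0],0.5],[[0,0,-0.52],[0,0,0],0.5],[[0,0,0],[0,0,0],0.6],[[0,0,0],[0,0,0],0.6]]' 40
python3 -m pendant '[[[0,0,0],[0,0,0],0.8],[[0,0,0],[0,0,0],1],[[0,0,0],[0,0,0],1],[[0,0,0],[0,0,0],1],[[0,0,0],[0,0,0],1]]' 40
```

```text
t: 2.65
tcp_pos: [0.4615, 0.3515, 0.0265]
eef_rot: [3.141, 0.0, 2.146]
contact_force: [-0.5, -0.1, 0.6]
finger_gap: 0.395
grasp_force: 0.0
t: 3.28
tcp_pos: [0.4618, 0.3513, 0.0265]
eef_rot: [3.14, -0.0, 2.145]
contact_force: [-2.2, 0.3, 6.0]
finger_gap: 0.133
grasp_force: 39.9
```

```bash
python3 -m pendant '[[[0,0,0.4],[0,0,0],1],[[0,0,0.9],[0,0,0],1],[[0,-0.3,0.9],[0,0,-0.2],1],[[0,-0.7,0.9],[0,0,-0.3],1],[[0,-0.9,0.9],[0,0,-0.4],1],[[0,-1,0.3],[0,0,-0.4],1],[[-0.05,-1,0],[0,0,-0.4],1],[[-0.05,-1,0],[0,0,-0.38],1],[[-0.05,-0.7,0],[0,0,0],1],[[0,-0.3,0],[0,0,0],1]]'
python3 -m pendant '[[[0,0,0],[0,0,0],1],[[0,0,0],[0,0,0],1],[[0,0,0],[0,0,0],1]]'
python3 - <<'E'
from station import status, vision
import cv2,numpy as np
s=status.get_state(); f=vision.grab_frame("wrist"); f["pos"]=s["tcp_pos"];f["rot"]=s["eef_rot"]; np.savez("w2.npz",**f)
cv2.imwrite("pics/w2.png",f["color"][:,:,::-1]); print(s["contact_force"],s["moment"])
E
```

```text
t: 4.53
tcp_pos: [0.4553, 0.1139, 0.1979]
eef_rot: [3.141, 0.0, 1.926]
contact_force: [-0.6, 0.7, -1.0]
finger_gap: 0.126
grasp_force: 39.2
t: 4.9
tcp_pos: [0.4555, 0.1157, 0.1974]
eef_rot: [-3.142, -0.0, 1.928]
contact_force: [-0.1, -0.4, -1.2]
finger_gap: 0.13
grasp_force: 39.2
[-0.14957729 -0.38306059 -1.19360331] [-0.03573139 -0.01824087 -0.01381541]
```

View pics/w2.png

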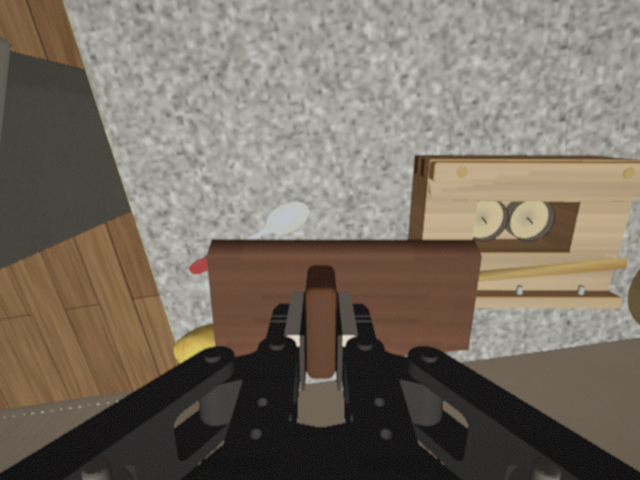

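The lid is held level with its axis along image rows. Its left edge is on row 240, from (209,240) to (476,240). The box is at right, with its near-left rail corner at about (430,163) and the rail's inner edge near row 201. I'll zoom in for corners.

```bash
python3 - <<'E'
import cv2,numpy as np
c=np.load("w2.npz")["color"][140:360,400:640,::-1]
cv2.imwrite("pics/w2c.png",cv2.resize(c,None,fx=2.7,fy=2.7,interpolation=cv2.INTER_CUBIC))
E
```

```text
(no output)
```

View pics/w2c.png

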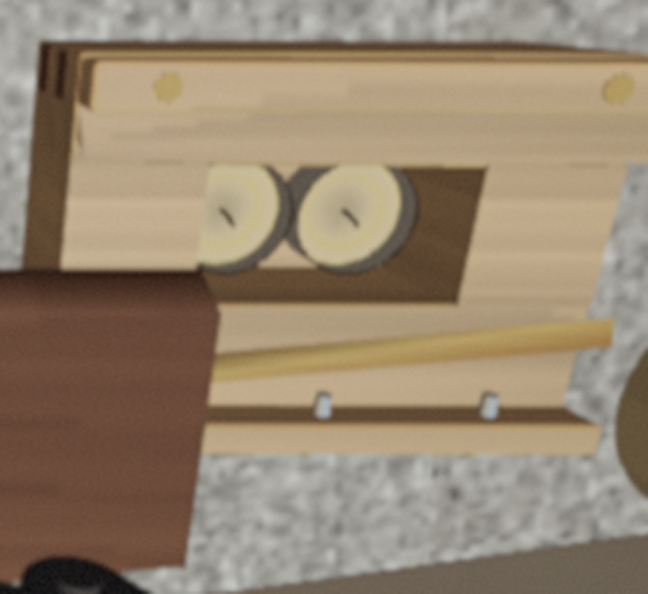

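```bash
python3 - <<'E'
from h import *
W=wcam(np.load("w2.npz")); mm=lambda a:np.array(a,float)/1000; cp=lambda a:np.array(a)/2.7+[400,140]-.3
b,res=fit([(W,cp([(40,42),(458,302),(597,453),(601,425),(90,61)]),mm([(-80,58,0),(40,-17,50),(80,-58,66),(80,-48,66),(-80,58,65)]))],(.607,.168,.356)); print(b,res)
print("row of y27 z65 edge (crop)", (proj(W,place(b,mm([(-40,27,64),(60,27,64),(-80,34,50)])))-[400,140]+.3)*2.7)
zl=W["pos"][2]-.0265
l,res=fit([(W,np.vstack([cp([(203,270),(218,310),(185,565)]),[(209,240)]]),mm([(60,34,0),(60,29.3,10),(60,-17.3,10),(-60,34,0)])+[0,0,zl])],(.46,.115,.356)); print(l,res)
R=np.array([[np.cos(b[2]),np.sin(b[2])],[-np.sin(b[2]),np.cos(b[2])]])
print("lid in box mm",R@(l-b)[:2]*1000,"dyaw deg",np.degrees(l-b)[2],"tcp-lid",R@(W["pos"][:2]-l[:2])*1000, "boxaxis",R[0],"y",R[1])
E
```

```text
[0.60747069 0.16703631 0.36090013] [-2.2 -0.4 -1.   1.7  0.1  0.3  1.6 -0.6  1.2 -0.7]
row of y27 z65 edge (crop) [[228.07288408 173.41812521]
 [593.473773   171.64857068]
 [ 70.07260101 140.03182392]]
[0.46596438 0.11280596 0.36072472] [-1.7 -1.1  0.7  1.2  0.3 -0.1  0.7 -0.2]
lid in box mm [-151.54001013   -0.76858304] dyaw deg -0.010050236436837128 tcp-lid [-8.73869886  6.40227444] boxaxis [0.93557935 0.35311652] y [-0.35311652  0.93557935]
```

```bash
python3 -m pendant '[[[0.02,-0.055,-0.5],[0,0,0],1],[[0,0,-0.7],[0,0,0],1],[[0,0,-0.7],[0,0,0],1],[[0,0,-0.6],[0,0,0],1],[[0,0,-0.3],[0,0,0],1],[[0,0,-0.185],[0,0,0],1],[[0,0,0],[0,0,0],1],[[0,0,0],[0,0,0],1]]'
python3 -m pendant '[[[0.117,0.044,0],[0,0,0],1],[[0.117,0.044,0],[0,0,0],1],[[0.117,0.044,0],[0,0,0],1],[[0.117,0.044,0],[0,0,0],1],[[0,0,0],[0,0,0],1],[[0,0,0],[0,0,0],1]]'
python3 - <<'E'
from station import status, vision
import cv2,numpy as np
s=status.get_state(); f=vision.grab_frame("wrist"); f["pos"]=s["tcp_pos"];f["rot"]=s["eef_rot"]; np.savez("w3.npz",**f)
g=vision.grab_frame("scene")["color"][160:310,290:450]
a=np.hstack([cv2.resize(f["color"][150:450,300:640],None,fx=1.2,fy=1.2),cv2.resize(g,(384,360),interpolation=2)])
cv2.imwrite("pics/w3.png",a[:,:,::-1]); print(a.shape)
E
```

```text
t: 5.95
tcp_pos: [0.4567, 0.1128, 0.0787]
eef_rot: [3.141, 0.0, 1.927]
contact_force: [-0.1, 0.3, -1.7]
finger_gap: 0.129
grasp_force: 39.2
t: 6.7
tcp_pos: [0.4749, 0.1198, 0.078]
eef_rot: [-3.141, -0.0, 1.927]
contact_force: [0.1, -0.2, -1.6]
finger_gap: 0.133
grasp_force: 39.2
(360, 792, 3)
```

View pics/w3.png

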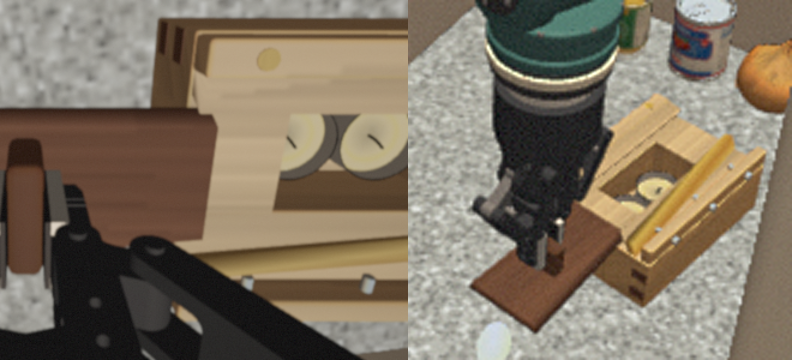

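The nose is about 8 mm into the mouth, between the rail and the brass strip, with no contact force. I'll advance.

```bash
python3 -m pendant '[[[0.117,0.044,0],[0,0,0],1],[[0.117,0.044,0],[0,0,0],1],[[0.117,0.044,0],[0,0,0],1],[[0.117,0.044,0],[0,0,0],1],[[0,0,0],[0,0,0],1]]'
python3 -m pendant '[[[0.117,0.044,0],[0,0,0],1],[[0.117,0.044,0],[0,0,0],1],[[0.117,0.044,0],[0,0,0],1],[[0.117,0.044,0],[0,0,0],1],[[0,0,0],[0,0,0],1]]'
```

```text
t: 7.42
tcp_pos: [0.4941, 0.127, 0.078]
eef_rot: [3.142, 0.0, 1.927]
contact_force: [-0.9, 0.3, -1.4]
finger_gap: 0.133
grasp_force: 39.2
t: 8.05
tcp_pos: [0.5128, 0.134, 0.078]
eef_rot: [3.142, 0.0, 1.927]
contact_force: [-0.4, 0.8, -1.6]
finger_gap: 0.133
grasp_force: 39.2
```

```bash
python3 -m pendant '[[[0.117,0.044,0],[0,0,0],1],[[0.117,0.044,0],[0,0,0],1],[[0.117,0.044,0],[0,0,0],1],[[0,0,0],[0,0,0],1]]'
python3 -m pendant '[[[0.117,0.044,0],[0,0,0],1],[[0.117,0.044,0],[0,0,0],1],[[0.117,0.044,0],[0,0,0],1],[[0.047,0.018,0],[0,0,0],1],[[0,0,0],[0,0,0],1]]'
python3 - <<'E'
from station import status, vision
import cv2,numpy as np
f=vision.grab_frame("wrist")
g=vision.grab_frame("scene")["color"][160:310,290:450]
a=np.hstack([cv2.resize(f["color"][150:450,300:640],None,fx=1.2,fy=1.2),cv2.resize(g,(384,360),interpolation=2)])
cv2.imwrite("pics/w4.png",a[:,:,::-1])
E
```

```text
t: 8.55
tcp_pos: [0.5269, 0.1393, 0.078]
eef_rot: [3.141, 0.0, 1.927]
contact_force: [-0.0, -0.3, -2.0]
finger_gap: 0.129
grasp_force: 39.2
t: 9.18
tcp_pos: [0.5425, 0.1452, 0.078]
eef_rot: [-3.141, 0.0, 1.927]
contact_force: [-0.0, -0.7, -1.8]
finger_gap: 0.134
grasp_force: 39.2
```

View pics/w4.png

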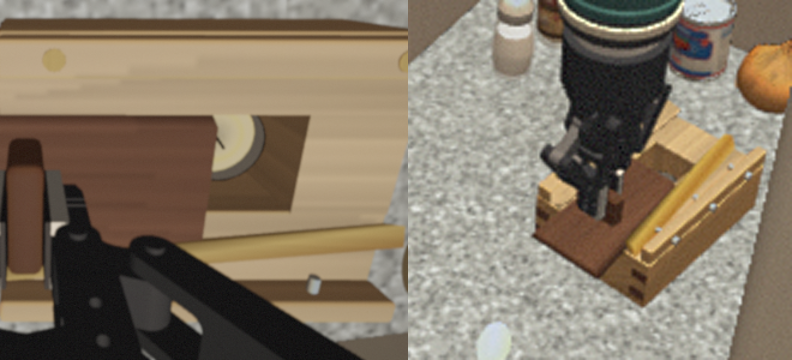

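The lid lies in the way, tucked under the left rail, with its origin at about x = -60 mm. I'll lower it slightly, release it, and go behind its back face.

```bash
python3 -m pendant '[[[0,0,-0.03],[0,0,0],1],[[0,0,0],[0,0,0],1],[[0,0,0],[0,0,0],0.8],[[0,0,0],[0,0,0],0.6],[[0,0,0],[0,0,0],0.5],[[0,0,0.1],[0,0,0],0.5],[[0,0,0.4],[0,0,0],0.5],[[0,0,0.6],[0,0,0],0.5],[[0,0,0.6],[0,0,0],0.5]]'
python3 -m pendant '[[[-0.44,-0.167,0.05],[0,0,0],0.8],[[-0.44,-0.167,0],[0,0,0],1],[[-0.44,-0.167,0],[0,0,0],1],[[-0.44,-0.167,0],[0,0,0],1],[[0,0,-0.5],[0,0,0],1],[[0,0,-0.7],[0,0,0],1],[[0,0,-0.6],[0,0,0],1],[[0,0,-0.2],[0,0,0],1],[[0,0,0],[0,0,0],1],[[0,0,0],[0,0,0],1]]'
python3 - <<'E'
from station import status, vision
import cv2,numpy as np
s=status.get_state(); d=s["tcp_pos"]-[.6075,.167,0]; print("tcp in box",d[0]*.9356+d[1]*.353,-.353*d[0]+.9356*d[1],d[2],s["finger_gap"])
f=vision.grab_frame("wrist")
g=vision.grab_frame("scene")["color"][160:310,290:450]
a=np.hstack([cv2.resize(f["color"][150:450,250:640],None,fx=1.05,fy=1.2),cv2.resize(g,(384,360),interpolation=2)])
cv2.imwrite("pics/w5.png",a[:,:,::-1])
E
```

```text
t: 10.4
tcp_pos: [0.5423, 0.1452, 0.1458]
eef_rot: [-3.142, -0.0, 1.927]
contact_force: [0.2, -0.2, 0.4]
finger_gap: 0.499
grasp_force: 0.0
t: 11.65
tcp_pos: [0.4726, 0.1185, 0.0677]
eef_rot: [3.14, 0.0, 1.927]
contact_force: [0.4, -0.2, -0.9]
finger_gap: 0.0
grasp_force: 0.0
tcp in box -0.14334765970916125 0.002280436326731354 0.06773800777455082 8.685863420257536e-05
```

View pics/w5.png

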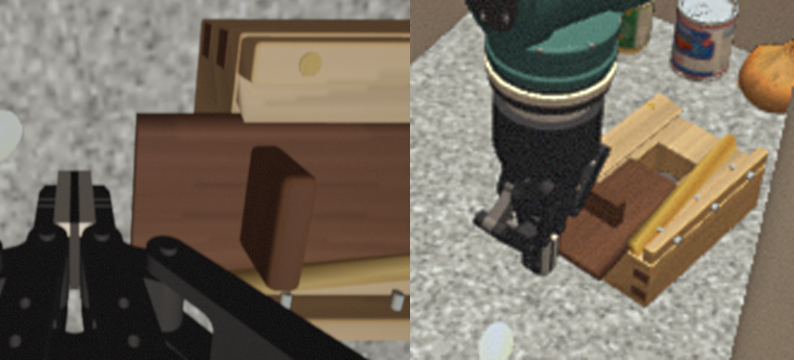

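Lid released and lying in the way. The closed fingers stand just behind its back face: finger front at col 115, lid end at col 135. I'll lower slightly and push.

```bash
python3 -m pendant '[[[0,0,-0.06],[0,0,0],1],[[0.07,0.0265,0],[0,0,0],1],[[0.07,0.0265,0],[0,0,0],1],[[0.07,0.0265,0],[0,0,0],1],[[0.07,0.0265,0],[0,0,0],1],[[0.07,0.0265,0],[0,0,0],1],[[0.07,0.0265,0],[0,0,0],1],[[0.07,0.0265,0],[0,0,0],1]]'
python3 -m pendant '[[[0.07,0.0265,0],[0,0,0],1],[[0.07,0.0265,0],[0,0,0],1],[[0.07,0.0265,0],[0,0,0],1],[[0.07,0.0265,0],[0,0,0],1],[[0,0,0],[0,0,0],1]]'
python3 - <<'E'
from station import status, vision
import cv2,numpy as np
f=vision.grab_frame("wrist")
g=vision.grab_frame("scene")["color"][160:310,290:450]
a=np.hstack([cv2.resize(f["color"][150:450,250:640],None,fx=1.05,fy=1.2),cv2.resize(g,(384,360),interpolation=2)])
cv2.imwrite("pics/w6.png",a[:,:,::-1])
E
```

```text
t: 12.75
tcp_pos: [0.4917, 0.1259, 0.0645]
eef_rot: [-3.141, 0.0, 1.927]
contact_force: [-1.1, -0.3, 1.5]
finger_gap: -0.006
grasp_force: 0.8
t: 13.38
tcp_pos: [0.5032, 0.1302, 0.0645]
eef_rot: [3.141, 0.0, 1.927]
contact_force: [1.3, -0.8, 1.9]
finger_gap: -0.006
grasp_force: 0.7
```

View pics/w6.png

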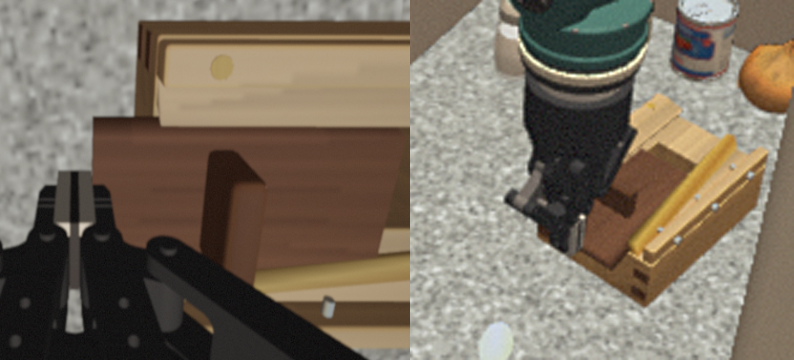

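(That used up my picture budget, so from here on I go by numbers only.) The view shows the fingers against the lid's back and the lid advancing straight. I'll carry on with small steps, watching the force.

```bash
python3 -m pendant '[[[0.047,0.0177,0],[0,0,0],1],[[0.047,0.0177,0],[0,0,0],1],[[0.047,0.0177,0],[0,0,0],1],[[0.047,0.0177,0],[0,0,0],1],[[0,0,0],[0,0,0],1]]'
python3 -m pendant '[[[0.047,0.0177,0],[0,0,0],1],[[0.047,0.0177,0],[0,0,0],1],[[0,0,0],[0,0,0],1]]'
python3 -m pendant '[[[0.035,0.0132,0],[0,0,0],1],[[0.035,0.0132,0],[0,0,0],1],[[0,0,0],[0,0,0],1]]'
```

```text
t: 14.1
tcp_pos: [0.5106, 0.1331, 0.0645]
eef_rot: [3.141, -0.0, 1.927]
contact_force: [-0.2, 0.3, 3.2]
finger_gap: 0.001
grasp_force: 1.2
t: 14.48
tcp_pos: [0.5141, 0.1346, 0.0645]
eef_rot: [-3.141, -0.0, 1.928]
contact_force: [-3.3, 1.3, 4.6]
finger_gap: 0.001
grasp_force: 2.6
t: 14.85
tcp_pos: [0.5166, 0.1357, 0.0645]
eef_rot: [-3.141, -0.001, 1.928]
contact_force: [-4.3, 2.0, 6.2]
finger_gap: -0.0
grasp_force: 4.1
```

```bash
python3 - <<'E'
from station import status, vision
import cv2,numpy as np
fs=[]
for i in range(4):
    f=vision.grab_frame("wrist"); s=status.get_state(); fs.append(np.r_[s["contact_force"],s["moment"]])
F=np.mean(fs,0); print(np.round(F,2), "along x",F[0]*.936+F[1]*.353,"y",-F[0]*.353+F[1]*.936)
d=s["tcp_pos"]-[.6075,.167,0]; print("tcp in box",d[0]*.9356+d[1]*.353,-.353*d[0]+.9356*d[1])
np.savez("w7.npz",color=f["color"],pos=s["tcp_pos"],rot=s["eef_rot"],**{k:f[k] for k in("fx","fy","cx","cy","tool_from_camera")})
w6=cv2.imread("pics/w6.png")[:,:410,::-1]; w5=cv2.imread("pics/w5.png")[:,:410,::-1]
w7=cv2.resize(f["color"][150:450,250:640],None,fx=1.05,fy=1.2)
for n,w in(("w5",w5),("w6",w6),("w7",w7)):
    for row in(130,140,150,160):
        a=w[row].astype(int); m=(a.sum(1)<260)&(a[:,0]>a[:,2]*1.4)&(a[:,0]>60); c=np.where(m)[0]; print(n,row,c[:1],c[-1:],end=' ; ')
    print()
E
```

```text
[-4.24  2.1   6.1   0.45  0.81  0.06] along x -3.227777789746895 y 3.4620883317109743
tcp in box -0.09609521834028781 0.0027966223947024534
w5 130 [137] [409] ; w5 140 [136] [409] ; w5 150 [136] [409] ; w5 160 [135] [409] ; 
w6 130 [94] [409] ; w6 140 [93] [409] ; w6 150 [93] [409] ; w6 160 [93] [409] ; 
w7 130 [93] [409] ; w7 140 [93] [409] ; w7 150 [93] [406] ; w7 160 [92] [403] ;
```

```bash
cat > rd.py <<'E'
from station import status, vision
import numpy as np
fs=[]
for i in range(4):
    f=vision.grab_frame("wrist"); s=status.get_state(); fs.append(np.r_[s["contact_force"],s["moment"]])
F=np.mean(fs,0); B=np.array([[.9356,.353,0],[-.353,.9356,0],[0,0,1]]); d=s["tcp_pos"]-[.6075,.167,0]
import cv2
w=cv2.resize(f["color"][150:450,250:640],None,fx=1.05,fy=1.2)
cs=[]
for row in(140,160):
    a=w[row].astype(int); m=(a.sum(1)<260)&(a[:,0]>a[:,2]*1.4)&(a[:,0]>60); cs.append(int(np.where(m)[0][0]))
print("BOX F",np.round(B@F[:3],2),"M",np.round(B@F[3:],2),"tcp mm",np.round(B@d*1000,1),"lidcols",cs,"t",s["t"])
E
python3 -m pendant '[[[-0.07,-0.0265,0],[0,0,0],1],[[0,0,0],[0,0,0],1],[[0,0,0],[0,0,0],1]]'; python3 rd.py
python3 -m pendant '[[[0,0,0.03],[0,0,0],1],[[0,0,0],[0,0,0],1]]'; python3 rd.py
python3 -m pendant '[[[0.06,0.0226,0],[0,0,0],1],[[0,0,0],[0,0,0],1]]'; python3 rd.py
```

```text
t: 15.42
tcp_pos: [0.5142, 0.1343, 0.0645]
eef_rot: [3.142, 0.0, 1.927]
contact_force: [0.3, -0.5, 3.1]
finger_gap: 0.001
grasp_force: 1.5
BOX F [-0.2  -0.24  2.79] M [-0.01  0.03 -0.  ] tcp mm [-98.8   2.4  64.5] lidcols [97, 97] t 15.625
t: 15.88
tcp_pos: [0.514, 0.1343, 0.0656]
eef_rot: [-3.141, -0.0, 1.927]
contact_force: [0.2, -0.9, -0.8]
finger_gap: 0.0
grasp_force: 0.0
BOX F [ 0.05 -0.07 -0.03] M [ 0.03  0.01 -0.01] tcp mm [-99.    2.4  65.6] lidcols [98, 98] t 16.075
t: 16.32
tcp_pos: [0.5167, 0.1353, 0.0657]
eef_rot: [3.141, 0.0, 1.927]
contact_force: [-0.0, 0.4, -0.7]
finger_gap: 0.001
grasp_force: 0.0
BOX F [-0.17 -0.23  0.48] M [0.01 0.02 0.01] tcp mm [-96.3   2.4  65.7] lidcols [93, 93] t 16.525
```

A contact under the fingertips was adding force, and raising the tool cleared it. I'll raise another 1.2 mm and continue.

```bash
python3 -m pendant '[[[0,0,0.03],[0,0,0],1],[[0.035,0.0132,0],[0,0,0],1],[[0.035,0.0132,0],[0,0,0],1],[[0,0,0],[0,0,0],1]]'; python3 rd.py
python3 -m pendant '[[[0.035,0.0132,0],[0,0,0],1],[[0.035,0.0132,0],[0,0,0],1],[[0,0,0],[0,0,0],1]]'; python3 rd.py
python3 -m pendant '[[[0.035,0.0132,0],[0,0,0],1],[[0.035,0.0132,0],[0,0,0],1],[[0,0,0],[0,0,0],1]]'; python3 rd.py
```

```text
t: 17.02
tcp_pos: [0.5195, 0.1364, 0.0668]
eef_rot: [3.141, 0.0, 1.927]
contact_force: [-0.3, -0.9, 0.2]
finger_gap: 0.001
grasp_force: 0.0
BOX F [-0.36  0.34 -0.1 ] M [-0.04 -0.01  0.01] tcp mm [-93.3   2.4  66.9] lidcols [93, 93] t 17.225
t: 17.6
tcp_pos: [0.5223, 0.1374, 0.0669]
eef_rot: [3.141, 0.0, 1.927]
contact_force: [-0.8, 0.1, 0.2]
finger_gap: -0.003
grasp_force: 0.0
BOX F [-0.08  0.2   0.09] M [ 0.03 -0.02 -0.01] tcp mm [-90.3   2.4  66.9] lidcols [93, 93] t 17.8
t: 18.18
tcp_pos: [0.5251, 0.1385, 0.0669]
eef_rot: [3.141, 0.0, 1.927]
contact_force: [0.4, -0.8, -0.2]
finger_gap: 0.001
grasp_force: 0.0
BOX F [-0.47  0.19  0.08] M [ 0.02 -0.   -0.01] tcp mm [-87.3   2.4  66.9] lidcols [91, 91] t 18.375
```

```bash
sed -i 's/range(4)/range(2)/' rd.py; echo 'import sys; sys.exit(int(-(B@F[:3])[0]>2))' >> rd.py
python3 -m pendant '[[[0.035,0.0132,0],[0,0,0],1],[[0,0,0],[0,0,0],1]]' >o; python3 rd.py &&
python3 -m pendant '[[[0.035,0.0132,0],[0,0,0],1],[[0,0,0],[0,0,0],1]]' >o && python3 rd.py &&
python3 -m pendant '[[[0.035,0.0132,0],[0,0,0],1],[[0,0,0],[0,0,0],1]]' >o && python3 rd.py &&
python3 -m pendant '[[[0.035,0.0132,0],[0,0,0],1],[[0,0,0],[0,0,0],1]]' >o && python3 rd.py &&
python3 -m pendant '[[[0.035,0.0132,0],[0,0,0],1],[[0,0,0],[0,0,0],1]]' >o && python3 rd.py &&
python3 -m pendant '[[[0.035,0.0132,0],[0,0,0],1],[[0,0,0],[0,0,0],1]]' >o && python3 rd.py &&
python3 -m pendant '[[[0.035,0.0132,0],[0,0,0],1],[[0,0,0],[0,0,0],1]]' >o && python3 rd.py &&
python3 -m pendant '[[[0.035,0.0132,0],[0,0,0],1],[[0,0,0],[0,0,0],1]]' >o && python3 rd.py
```

```text
BOX F [ 0.69  0.02 -0.19] M [ 0.02 -0.03 -0.  ] tcp mm [-85.8   2.4  66.9] lidcols [88, 88] t 18.725
BOX F [-0.11 -0.36  0.36] M [ 0.01 -0.02  0.06] tcp mm [-84.3   2.4  66.9] lidcols [85, 85] t 19.075
BOX F [ 0.38  0.04 -0.1 ] M [ 0.02  0.01 -0.02] tcp mm [-82.8   2.4  66.9] lidcols [93, 93] t 19.425
BOX F [-0.15  0.38  0.42] M [0.01 0.04 0.01] tcp mm [-81.3   2.4  66.9] lidcols [93, 93] t 19.775
BOX F [ 0.65 -0.02  0.05] M [-0.03  0.02  0.  ] tcp mm [-79.8   2.4  66.9] lidcols [93, 93] t 20.125
BOX F [-0.27  0.4  -0.36] M [-0.01  0.02 -0.  ] tcp mm [-78.3   2.4  66.9] lidcols [93, 93] t 20.475
BOX F [ 0.16  0.34 -0.06] M [-0.    0.01 -0.02] tcp mm [-76.8   2.4  66.9] lidcols [93, 93] t 20.825
BOX F [0.47 0.34 0.53] M [ 0.02  0.02 -0.04] tcp mm [-75.3   2.4  66.9] lidcols [93, 93] t 21.175
```

```bash

python3 -m pendant '[[[0.035,0.0132,0],[0,0,0],1],[[0,0,0],[0,0,0],1]]' >o; python3 rd.py &&
python3 -m pendant '[[[0.035,0.0132,0],[0,0,0],1],[[0,0,0],[0,0,0],1]]' >o && python3 rd.py &&
python3 -m pendant '[[[0.035,0.0132,0],[0,0,0],1],[[0,0,0],[0,0,0],1]]' >o && python3 rd.py &&
python3 -m pendant '[[[0.035,0.0132,0],[0,0,0],1],[[0,0,0],[0,0,0],1]]' >o && python3 rd.py &&
python3 -m pendant '[[[0.035,0.0132,0],[0,0,0],1],[[0,0,0],[0,0,0],1]]' >o && python3 rd.py &&
python3 -m pendant '[[[0.035,0.0132,0],[0,0,0],1],[[0,0,0],[0,0,0],1]]' >o && python3 rd.py &&
python3 -m pendant '[[[0.035,0.0132,0],[0,0,0],1],[[0,0,0],[0,0,0],1]]' >o && python3 rd.py &&
python3 -m pendant '[[[0.035,0.0132,0],[0,0,0],1],[[0,0,0],[0,0,0],1]]' >o && python3 rd.py &&
python3 -m pendant '[[[0.035,0.0132,0],[0,0,0],1],[[0,0,0],[0,0,0],1]]' >o && python3 rd.py &&
python3 -m pendant '[[[0.035,0.0132,0],[0,0,0],1],[[0,0,0],[0,0,0],1]]' >o && python3 rd.py
```

```text
BOX F [ 0.43  0.69 -0.55] M [ 0.04 -0.01 -0.02] tcp mm [-73.8   2.4  66.9] lidcols [93, 93] t 21.525
BOX F [-0.08  0.28  0.13] M [-0.01 -0.01  0.01] tcp mm [-72.3   2.4  66.9] lidcols [93, 93] t 21.875
BOX F [ 0.03 -0.37  0.55] M [ 0.04 -0.   -0.  ] tcp mm [-70.8   2.4  66.9] lidcols [93, 93] t 22.225
BOX F [ 0.12 -0.26  0.03] M [-0.01 -0.01 -0.02] tcp mm [-69.3   2.4  66.9] lidcols [93, 93] t 22.575
BOX F [-0.31 -0.29  0.22] M [-0.01 -0.04 -0.02] tcp mm [-67.8   2.4  66.9] lidcols [93, 93] t 22.925
BOX F [ 0.48  0.57 -0.36] M [-0.02  0.01 -0.05] tcp mm [-66.3   2.4  66.9] lidcols [93, 93] t 23.275
BOX F [-0.12  0.2  -0.01] M [-0.   -0.01  0.02] tcp mm [-64.8   2.4  66.9] lidcols [93, 93] t 23.625
BOX F [-0.04  0.2  -0.11] M [ 0.   -0.03  0.03] tcp mm [-63.3   2.4  66.9] lidcols [93, 93] t 23.975
BOX F [ 0.54  0.43 -0.11] M [-0.03 -0.04 -0.01] tcp mm [-61.8   2.4  66.9] lidcols [93, 93] t 24.325
BOX F [-0.73  0.65 -0.02] M [ 0.07  0.1  -0.04] tcp mm [-60.4   2.5  66.9] lidcols [93, 93] t 24.675
```

```bash

python3 -m pendant '[[[0.0234,0.0088,0],[0,0,0],1],[[0,0,0],[0,0,0],1]]' >o; python3 rd.py &&
python3 -m pendant '[[[0.0234,0.0088,0],[0,0,0],1],[[0,0,0],[0,0,0],1]]' >o && python3 rd.py &&
python3 -m pendant '[[[0.0234,0.0088,0],[0,0,0],1],[[0,0,0],[0,0,0],1]]' >o && python3 rd.py &&
python3 -m pendant '[[[0.0234,0.0088,0],[0,0,0],1],[[0,0,0],[0,0,0],1]]' >o && python3 rd.py &&
python3 -m pendant '[[[0.0234,0.0088,0],[0,0,0],1],[[0,0,0],[0,0,0],1]]' >o && python3 rd.py &&
python3 -m pendant '[[[0.0234,0.0088,0],[0,0,0],1],[[0,0,0],[0,0,0],1]]' >o && python3 rd.py
```

```text
BOX F [-4.75  0.22  2.65] M [ 0.03  1.   -0.03] tcp mm [-59.8   2.5  66.8] lidcols [92, 92] t 25.025
```

Binding has begun. I'll use 0.5 mm steps now.

```bash
sed -i 's/>2))/>11))/' rd.py
python3 -m pendant '[[[0.0117,0.0044,0],[0,0,0],1],[[0,0,0],[0,0,0],1]]' >o; python3 rd.py &&
python3 -m pendant '[[[0.0117,0.0044,0],[0,0,0],1],[[0,0,0],[0,0,0],1]]' >o && python3 rd.py
```

```text
BOX F [-5.56  0.05  2.95] M [ 0.02  1.21 -0.02] tcp mm [-59.4   2.5  66.8] lidcols [92, 92] t 25.375
BOX F [-6.41 -0.21  3.29] M [-0.03  1.45 -0.01] tcp mm [-59.1   2.5  66.7] lidcols [92, 92] t 25.725
```

```bash
python3 -m pendant '[[[0.0117,0.0044,0],[0,0,0],1],[[0,0,0],[0,0,0],1]]' >o; python3 rd.py &&
python3 -m pendant '[[[0.0117,0.0044,0],[0,0,0],1],[[0,0,0],[0,0,0],1]]' >o && python3 rd.py &&
python3 -m pendant '[[[0.0117,0.0044,0],[0,0,0],1],[[0,0,0],[0,0,0],1]]' >o && python3 rd.py &&
python3 -m pendant '[[[0.0117,0.0044,0],[0,0,0],1],[[0,0,0],[0,0,0],1]]' >o && python3 rd.py &&
python3 -m pendant '[[[0.0117,0.0044,0],[0,0,0],1],[[0,0,0],[0,0,0],1]]' >o && python3 rd.py &&
python3 -m pendant '[[[0.0117,0.0044,0],[0,0,0],1],[[0,0,0],[0,0,0],1]]' >o && python3 rd.py
```

```text
BOX F [-7.88  0.17  4.3 ] M [-0.06  1.69 -0.02] tcp mm [-58.9   2.5  66.7] lidcols [92, 92] t 26.075
BOX F [-9.98 -1.21  5.03] M [-0.11  1.96 -0.01] tcp mm [-58.6   2.5  66.7] lidcols [92, 92] t 26.425
BOX F [-11.18  -0.33   5.48] M [-0.1   2.21  0.02] tcp mm [-58.3   2.5  66.6] lidcols [92, 92] t 26.775
```

```bash
sed -i 's/>11))/>13))/' rd.py
python3 -m pendant '[[[0.0117,0.0044,0],[0,0,0],1],[[0,0,0],[0,0,0],1]]' >o; python3 rd.py &&
python3 -m pendant '[[[0.0117,0.0044,0],[0,0,0],1],[[0,0,0],[0,0,0],1]]' >o && python3 rd.py
```

```text
BOX F [-11.82  -0.49   5.83] M [-0.13  2.42 -0.03] tcp mm [-58.    2.5  66.6] lidcols [92, 92] t 27.125
BOX F [-12.85  -1.21   6.81] M [-0.16  2.65 -0.01] tcp mm [-57.8   2.5  66.6] lidcols [92, 92] t 27.475
```

```bash
sed -i 's/range(2)/range(4)/' rd.py
python3 -m pendant '[[[0.0117,0.0044,0],[0,0,0],1],[[0,0,0],[0,0,0],1]]' >o; python3 rd.py
```

```text
BOX F [-14.14  -0.24   7.61] M [-0.15  2.87 -0.  ] tcp mm [-57.5   2.5  66.5] lidcols [92, 92] t 27.925
```

14 N reached. Backing off and clearing.

```bash
python3 -m pendant '[[[-0.06,-0.0226,0],[0,0,0],1],[[-0.12,-0.045,0],[0,0,0],1],[[-0.12,-0.045,0],[0,0,0],1],[[0,0,0],[0,0,0],1],[[0,0,0],[0,0,0],1]]'; python3 rd.py
python3 -m pendant '[[[-0.2,-0.08,0],[0,0,0],1],[[-0.4,-0.15,0.1],[0,0,0],1],[[-0.6,-0.22,0.4],[0,0,0],1],[[-0.5,-0.19,0.8],[0,0,0],1],[[0,0,1],[0,0,0],1],[[0,0,1],[0,0,0],1],[[0,0,0.6],[0,0,0],1],[[0,0,0],[0,0,0],1],[[0,0,0],[0,0,0],1]]'
python3 - <<'E'
from h import *
from station import status,vision
s=status.get_state(); f=vision.grab_frame("wrist"); f["pos"]=s["tcp_pos"];f["rot"]=s["eef_rot"]; W=wcam(f)
T=vision.grab_frame("top")
mm=lambda a:np.array(a,float)/1000; b=(.6075,.167,.361)
def ray(F,m,z):  # pixel->box xy at height z
    out=[]
    R=np.array(F["R"]);C=-R.T@np.array(F["t"])
    for u,v in m:
        d=R.T@[(u-F["cx"])/F["fx"],(v-F["cy"])/F["fy"],1]; P=C+d*(z-C[2])/d[2]
        q=P[:2]-b[:2]; c,k=np.cos(b[2]),np.sin(b[2]); out.append([c*q[0]+k*q[1],-k*q[0]+c*q[1]])
    return np.round(np.array(out)*1000,1)
for n,F in(("wrist",W),("top",T)):
    im=F["color"].astype(int); m=((im.sum(2)<(230 if n=="wrist" else 260))&(im[...,0]>im[...,2]*1.4)&(im[...,0]>45)).astype(np.uint8)
    p=proj(F,place(b,mm([(-75,50,60),(-75,-50,60),(85,-50,60),(85,50,60)]))).astype(np.int32)
    k=np.zeros_like(m); cv2.fillPoly(k,[p],1); m=cv2.morphologyEx(m&k,cv2.MORPH_OPEN,np.ones((3,3)))
    cs=cv2.findContours(m,0,2)[0]
    if cs:
        c=max(cs,key=cv2.contourArea); q=cv2.approxPolyDP(c,4,True)[:,0]; print(n,cv2.contourArea(c),ray(F,q,.06).tolist())
E
```

```text
t: 28.55
tcp_pos: [0.543, 0.1452, 0.067]
eef_rot: [3.141, 0.0, 1.927]
contact_force: [0.6, 0.1, 0.7]
finger_gap: 0.001
grasp_force: 0.0
BOX F [ 0.16 -0.36  0.25] M [-0.   -0.01  0.  ] tcp mm [-68.2   2.4  66.8] lidcols [117, 117] t 28.75
t: 29.88
tcp_pos: [0.4739, 0.1194, 0.2222]
eef_rot: [-3.141, -0.0, 1.927]
contact_force: [0.7, -1.0, -0.9]
finger_gap: -0.0
grasp_force: 0.0
wrist 6630.5 [[-53.4, -28.9], [-49.1, -29.0], [-49.1, -9.2], [-25.7, -7.6], [-20.2, -11.2], [-23.1, -15.6], [-4.5, -15.7], [-3.2, 25.3], [9.5, 21.9], [4.2, 18.6], [2.3, -22.0], [16.6, -21.2], [20.8, -15.0], [66.0, -17.0], [51.6, -12.5], [65.8, -11.7], [66.2, 27.3], [-53.1, 28.9]]
top 725.0 [[63.8, -14.6], [67.1, 28.3], [7.5, 29.6], [0.2, -17.5], [15.4, -24.9]]
```

```bash
python3 -c "
from station import workorder
print(workorder.sign_off())"
```

```text
the job is handed in; nothing more can be done
None
```

The lid is in the way and wedged with a final push of about 14 N; it covers the opening, stayed put after I let go, and the job is handed in at about 30 s, though I viewed 11 pictures instead of the allowed 10.

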